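# Turn a stiff recipe page and pin it down

## Robot

A 7-joint arm with a two-finger parallel gripper is mounted at the origin on a cart in front of the work surface, level with it; the furniture and walls round the work are solid. World frame = base frame: x ahead of the robot, y to its left, z up, the work surface at z = 0. Lengths are in m, angles in rad, forces in N, time in s.
With the tool pointing down it reaches from about 0.4 to 0.9 m from the base axis. Payload 5.5 kg.
Tool frame: the origin (TCP) lies at the very end of the fingers, on their centre line; the grasp point (between the pads) lies 19 mm behind it; z points along the fingers, y is the line along which they close (so a half turn about z gives the same grasp; the last joint's range is limited). The gripper opens to 92 mm and grips with 3 to 60 N. Pads are 19 mm wide; open, the fingers measure 130 mm over their backs; the gripper's body (75 mm by 190 mm) begins 47 mm behind the grasp point.
Start: joints at [-0.965, 0.501, -0.427, 1.55, 0.221, 1.138, -0.21], TCP at [0.218, 0.612, 0.227] pointing down, gripper open.
Joint ranges: [-2.88, 2.88], [-0.31, 2.03], [-1.54, 1.56], [0.2, 2.42], [-1.41, 4.55], [0.19, 2.02], [-2.57, 2.57]. Speed limits (rad/s): [2.57, 2.57, 3.14, 3.14, 3.14, 3.14, 3.14].

## Interface

Orientations are given as a rotation vector (axis times angle).
In Python, from bench import ctrl gives the robot as it stands. The module is installed in compiled form; this text tells all that it offers. Calls block until the motion is done:
- ctrl.movep(position, orientation): joint-space move of the TCP to a pose.
- ctrl.move_straight(position, attitude=None, max_speed=0.15, until_force=None): straight line of the TCP; attitude=None keeps the orientation; max_speed is the mean speed in m/s. With until_force (N) it stops when the force on the tool has changed by that much, and returns True; else False.
- ctrl.goto_joints(angles): joint-space move.
- ctrl.command_gripper(opening, newtons=None): opening from 0.0 (shut) to 1.0 (fully open); newtons is the grip in N (None keeps the last); returns when the fingers have stopped.
- ctrl.wait(seconds).
- ctrl.ik(position, orientation): joint angles nearest the present ones, or None.
- ctrl.camera(name): name is "scene" or "top" or "wrist"; returns a dict with "pixels" (480x640x3 uint8, red, green, blue), "vertical_fov" (degrees; the focal length in pixels is half the picture's height over the tangent of half this angle, whatever the lens; pixels are square), "cx", "cy" (the principal point, pixels), "R" (3x3) and "t" (3): a world point X has camera coordinates R X + t. Camera axes: x right, y down, z forward; pixel columns grow to the right and rows downward; lengths in m; the calibration is good to about 2 mm. A picture is of the moment at which its call begins. There is no depth.
A pose or a line that the arm cannot do raises ctrl.Unreachable and nothing moves.
- ctrl.finish_job(): hands the job in; it is judged then, once.
Readings, each from a call of its own:
- ctrl.current_t(): time.
- ctrl.current_joints(): joint angles.
- ctrl.current_joint_vel(): joint speeds.
- ctrl.current_joint_torque(): joint torques, N m.
- ctrl.current_eef_pos(): TCP position.
- ctrl.current_ee_rot(): TCP orientation.
- ctrl.current_wrist_force(): force on the tool from outside, world axes, zero at the start.
- ctrl.current_wrist_torque(): the same for the moment, N m.
- ctrl.current_grip_width(): opening from 0.0 (shut) to 1.0 (fully open).
- ctrl.current_grasp_force(): force on a finger pad.
Only numpy, scipy, OpenCV 4.12 (cv2) and the standard library are available. Lean on these libraries where they do the work, as an engineer would, in place of code of your own. Each camera call takes 0.05 s, during which the arm holds its last target. There are 200 camera calls.

## Task

The ring-bound recipe book on the wooden rest has to show its next recipe. Using only gentle pushes of the fingertips and gripping nothing, swing the right-hand page holder aside off the page and leave it there, turn the stiff leaf with the red tab over the rings so that it lies flat on the left, and then swing the left-hand holder in over the turned leaf so that it keeps it down. Turn only that one leaf - the next one, with the yellow tab, stays lying on the right - and leave the things standing round the book where they are.

Things in the scene. Friction and masses are not known exactly. Their poses are not given: they have to be found in the camera images.
- book: open ring-bound book. Origin on the ring axis (spine), half-way along. x: along the spine, up the slope, away from the cook; y: to the left pages; z: square out of the pages (15 deg off vertical, to the cook). Leaves: x -92 to 92 mm, 6 to 146 mm either side of the spine; rings 12 mm radius. Red-tab leaf, on either side: z -2 to 2 mm; pages below are solid; cover ends 149 mm from the spine
- rest: bamboo cookbook rest that carries the book, fixed, its board 280 mm wide, sloping 15 deg. In the book's frame: board underside z = -36 mm; lip along the front from x = -119 to -97 mm, top at z = 1 mm; the page holders turn on screws in the lip at x = -113, y = -75 mm (right) and y = 75 mm (left), screw tops at z = 14 mm. Origin: middle of its foot, on the worktop
- leaf (a joint): hinge of the top right-hand leaf, the one with the red tab, rad: 0 = flat on the right, 3.14 = flat on the left. Turns freely about the spine, 70 to 140 g (about 1 N at the tab lifts it), falls to the side it leans to; a holder lying over it blocks it
- red_tab (a point): centre of the red tab of that leaf: at book x = 0, 160 mm from the spine. The tab is 50 mm along the spine, 4 mm thick and sticks out from 146 to 174 mm, past the other leaves, cover and rest; about 70 mm of open space below it, so a slanting fingertip can reach under it from the right
- leaf_next (a joint): hinge of the leaf just below (yellow tab), rad: 0 = flat on the right, where it must stay
- yellow_tab (a point): centre of the yellow tab of the next leaf: same size as the red one, 60 mm nearer the cook along the spine and 4 mm lower
- holder_right (a joint): swivel of the right-hand page holder, rad: 0 = its arm points straight up the page (book +x), over the foot of the page; grows as it swings out to the right; about 1.57 = arm along the lip; clear of the page from 1.34 on. Starts near 0, moves from -0.5 to 2.1, stays where it is left (stiff pivot, about 0.5 N at the knob)
- knob_right (a point): middle of the black rubber knob on the end of the right-hand holder's steel arm, 58 mm from its pivot. The knob is 14 mm across, from z = 6 to 29 mm in the book's frame; the arm is 9 mm wide, z = 6 to 11 mm
- holder_left (a joint): swivel of the left-hand page holder, mirror image of the right one: 0 = its arm points straight up the left-hand page; grows outward to the left; starts near 1.5, off the page
- knob_left (a point): middle of the black rubber knob of the left-hand holder, same sizes
- salt_mid (a point): salt shaker with a grey top, 44 mm across, 90 mm high, loose; this point is half-way up
- spice_mid (a point): small white-capped herb jar, 47 mm across, 98 mm high, loose; half-way up
- beaker_mid (a point): blue and white beaker, 74 mm across, 66 mm high, loose; half-way up
- pepper_mid (a point): dark red sweet pepper on the chopping board at the left, 58 mm across, loose; half-way up

How it is judged:
On the way, in this order (a step that is already met when the one before it is completed fails the run):
1. the right-hand holder is swung aside, clear of the page, while the leaf still lies on the right (value of joint holder_right above 1.3 rad and value of joint leaf below 0.1 rad), for 0.2 s.
2. the red-tab leaf lies flat on the left (value of joint leaf above 3.06 rad), for 0.3 s.
3. the left-hand holder is swung in over the turned leaf (value of joint holder_left below 0.7 rad and value of joint leaf above 3.06 rad), for 0.2 s.
At the end, for the whole second after the job is handed in: The red-tab leaf lies flat on the left (within 0.08 rad), the yellow-tab leaf flat on the right (within 0.06 rad), the left-hand holder covers the turned leaf (arm within 0.7 rad of straight up the page), the right-hand holder is off the page (more than 1.2 rad), and all are at rest (all of step 3 and value of joint leaf_next below 0.06 rad and value of joint holder_right above 1.2 rad and velocity of joint leaf between -0.1 and 0.1 rad/s and velocity of joint holder_left between -0.1 and 0.1 rad/s); the robot touches nothing.
It fails at once if the next leaf (yellow tab) is lifted by more than 0.3 rad (value of joint leaf_next above 0.3 rad).
It fails at once if the leaf or a page holder is gripped or forced (more than 15 N on it) instead of being pushed gently (contact force between the fingers and leaf above 15 N or contact force between the fingers and holder_right above 15 N or contact force between the fingers and holder_left above 15 N).
It fails at once if a bystander is moved, lifted or knocked by more than 30 mm (distance of any of salt_mid, spice_mid, beaker_mid, pepper_mid from where it was at the start of the episode above 0.03 m).
It also fails if it takes over 64 s, if anything falls off the work surface, if the arm or the gripper's body presses on something with over 40 N, if the wrist force passes 120 N, or if a joint passes its speed limit or range.

## Working session

There is one attempt and no reset: what is moved stays moved. The work goes in short steps, each a Python script; the robot and the scene stay as the last script left them, time stands still between calls to the robot, and variables do not carry over. Pictures are saved under pics/ and viewed, at most 10 in all, crops included, and the job is handed in when it is done.

```bash
mkdir -p pics; python3 - <<'E'
from bench import ctrl
import cv2,numpy as np,pickle
d={}
for n in ("scene","top"):
    c=ctrl.camera(n); d[n]=c
    cv2.imwrite(f"pics/{n}0.png",c["pixels"][:,:,::-1])
    print(n,c["vertical_fov"],c["cx"],c["cy"],np.round(c["R"],3).tolist(),np.round(c["t"],3), 'pos',np.round(-np.array(c["R"]).T@c["t"],3))
pickle.dump(d,open("cams0.pkl","wb"))
print(ctrl.current_t(),ctrl.current_eef_pos(),ctrl.current_ee_rot(),ctrl.current_grip_width())
E
```

```text
scene 45.89585060777321 307.28131191300923 243.5433507306443 [[0.686, -0.728, 0.001], [-0.556, -0.526, -0.644], [0.469, 0.441, -0.765]] [-0.307  0.366  1.379] pos [-0.233 -0.639  1.291]
top 56.2051925575878 325.49391709613445 240.15211095441535 [[-0.015, -1.0, 0.004], [-0.992, 0.014, -0.128], [0.128, -0.006, -0.992]] [0.08  0.519 1.235] pos [0.357 0.08  1.291]
0.1 [0.21832078 0.61158011 0.22579025] [-5.35745518e-01 -3.09523489e+00  2.67085059e-03] 1.0031916420990874
```

View pics/scene0.png

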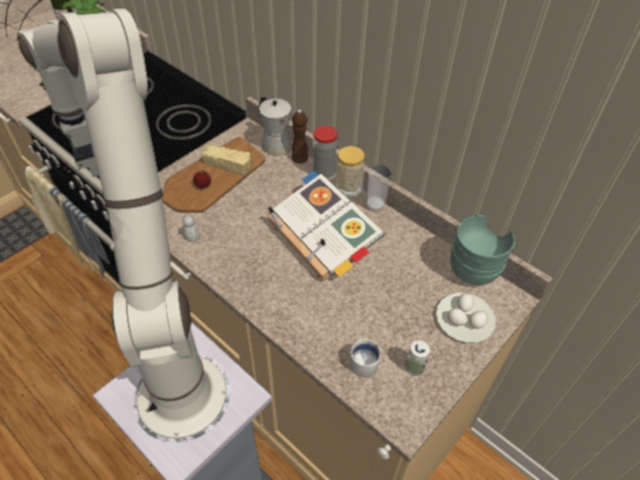

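View pics/top0.png

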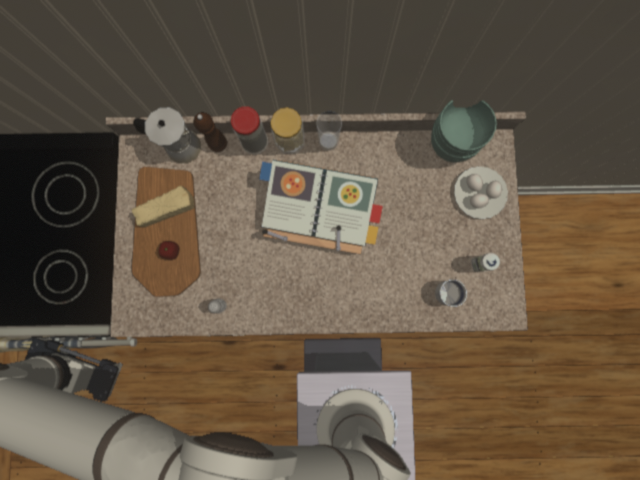

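The scene view shows the book with red tab ≈(360,255), yellow tab ≈(343,268) and right knob ≈(322,243). In the top view the red tab is ≈(376,213), yellow ≈(372,234), right knob ≈(339,228) and left knob ≈(265,232). The salt shaker is at top (215,305), and the beaker and jar are far to the right. The pale jars stand behind the book.

```bash
cat > h.py <<'E'
import cv2,numpy as np
def K(c):
    f=240/np.tan(np.radians(c["vertical_fov"])/2); return np.array([[f,0,c["cx"]],[0,f,c["cy"]],[0,0,1]])
def P(c): return K(c)@np.c_[np.array(c["R"]),np.array(c["t"])]
def tri(c1,p1,c2,p2):
    X=cv2.triangulatePoints(P(c1),P(c2),np.float64(p1).reshape(2,1),np.float64(p2).reshape(2,1))[:,0]
    return X[:3]/X[3]
def proj(c,X):
    q=P(c)@np.r_[X,1]; return q[:2]/q[2]
def blob(c,lo,hi,roi):
    x0,y0,x1,y1=roi
    m=cv2.inRange(cv2.cvtColor(c["pixels"],cv2.COLOR_RGB2HSV)[y0:y1,x0:x1],np.array(lo),np.array(hi))
    n,l,s,ce=cv2.connectedComponentsWithStats(m)
    if n<2: return None
    i=1+np.argmax(s[1:,4]); return ce[i]+[x0,y0],s[i]+[x0,y0,0,0,0]
E
python3 - <<'E'
from h import *
import pickle
d=pickle.load(open("cams0.pkl","rb")); s,t=d["scene"],d["top"]
for n,lo,hi,rs,rt in [("red",(0,170,120),(8,255,255),(345,240,380,270),(362,195,390,228)),
 ("red2",(172,170,120),(180,255,255),(345,240,380,270),(362,195,390,228)),
 ("yel",(15,150,120),(32,255,255),(325,255,360,280),(360,222,385,248)),
 ("blue",(95,120,60),(120,255,255),(295,168,325,195),(255,158,280,185)),
 ("knob",(0,0,0),(180,255,70),(314,236,330,250),(331,222,346,236)),
 ("white",(0,0,170),(180,60,255),(262,170,390,280),(255,155,385,255))]:
    a=blob(s,lo,hi,rs);b=blob(t,lo,hi,rt); print(n,a,b)
    if a and b: print("   ",tri(s,a[0],t,b[0]).round(4))
z=np.hstack([cv2.resize(s["pixels"][165:285,260:390],(400,369),interpolation=cv2.INTER_CUBIC),cv2.resize(t["pixels"][150:260,255:385],(400,338),interpolation=cv2.INTER_CUBIC)[:338]] if 0 else [cv2.resize(s["pixels"][160:290,258:388],(400,400),interpolation=cv2.INTER_CUBIC),cv2.resize(t["pixels"][135:265,255:385],(400,400),interpolation=cv2.INTER_CUBIC)])
cv2.imwrite("pics/zoom1.png",z[:,:,::-1])
E
```

```text
red (array([359.33628319, 254.20353982]), array([352, 248,  16,  14, 113])) (array([378., 207.]), array([378, 207,   1,   1,   1]))
    [ 0.5975 -0.0674  0.0642]
red2 None None
yel (array([342.86330935, 267.77697842]), array([334, 261,  18,  15, 139])) (array([371.58536585, 234.56097561]), array([367, 227,  10,  16, 123]))
    [ 0.5312 -0.0559  0.0514]
blue (array([310.06451613, 176.4516129 ]), array([304, 171,  13,  12,  62])) None
knob (array([322.11111111, 241.66666667]), array([321, 240,   3,   4,   9])) (array([338.11111111, 227.66666667]), array([337, 226,   3,   4,   9]))
    [0.5486 0.0379 0.072 ]
white (array([327.81470328, 225.76527901]), array([ 262,  170,  128,  110, 5645])) (array([344.34296029, 214.94283995]), array([ 317,  171,   60,   74, 1662]))
    [0.5661 0.028  0.1342]
```

View pics/zoom1.png

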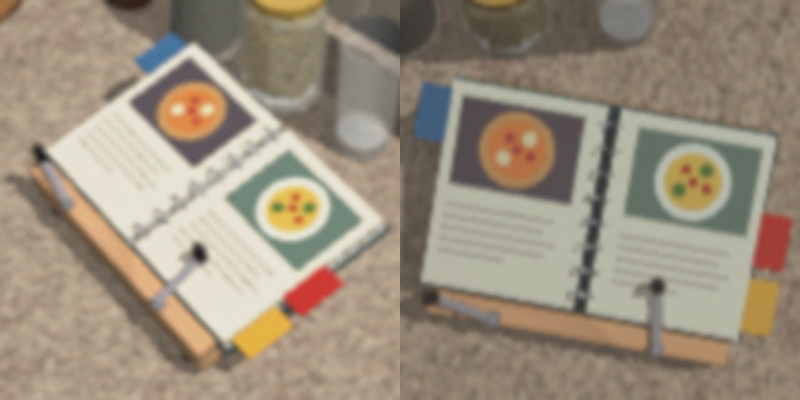

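The zoom (scene left, top right) shows all four page corners, both tabs and both knobs clearly. I'll fit the book pose to these points.

```bash
cat > fit.py <<'E'
from h import *
import pickle
from scipy.optimize import least_squares
from scipy.spatial.transform import Rotation as Ro
d=pickle.load(open("cams0.pkl","rb")); s,t=d["scene"],d["top"]
k=130/400
S=lambda x,y:(258+x*k-.3,160+y*k-.3); T=lambda x,y:(255+x*k-.3,135+y*k-.3)
pts={"fl":((92,146,-2),S(195,42),T(55,77)),"fr":((92,-146,2),S(388,230),T(377,135)),
"nl":((-92,146,-2),S(47,150),T(21,282)),"nr":((-92,-146,2),S(228,350),T(340,340)),
"yel":((-60,-160,-4),(342.9,267.8),(371.6,234.6)),"red":((0,-160,0),(359.3,254.2),T(373,242))}
def Rb(yaw,sl): return Ro.from_euler("ZY",[yaw,-sl]).as_matrix()
def res(p,sl=np.radians(15)):
    if len(p)>4: sl=p[4]
    R=Rb(p[3],sl); r=[]
    for b,ps,pt in pts.values():
        X=p[:3]+R@(np.array(b)/1000); r+=list(proj(s,X)-ps)+list(proj(t,X)-pt)
    return np.array(r)
f=least_squares(res,[.6,.08,.08,-.2],loss="soft_l1")
if __name__=="__main__":
    print(f.x.round(4)); print(res(f.x).reshape(-1,4).round(1))
    g=least_squares(res,list(f.x)+[.26]); print("free slope",g.x.round(4),res(g.x).std())
    R=Rb(f.x[3],np.radians(15))
    for n,ps,pt in (("kr",S(199,250),T(257,285)),("kl",S(40,152),T(30,297))):
        X=tri(s,ps,t,pt); b=R.T@(X-f.x[:3])*1000; print(n,X.round(3),b.round(1))
    for n,a in (("fl",0),("fr",0),("nl",0),("nr",0),("yel",0)): print(n,(R.T@(tri(s,pts[n][1],t,pts[n][2])-f.x[:3])*1000).round(1))
    for n,px,h in (("salt",(215,306),.045),("beaker",(453,293),.03),("jar",(488,262),.05),("pepper",(168,250),.04)):
        r=np.array(t["R"]).T@np.linalg.solve(K(t),[*px,1]); c=-np.array(t["R"]).T@t["t"]; print(n,(c+r*(h-c[2])/r[2]).round(3))
    np.save("book.npy",f.x)
E
python3 fit.py
python3 - <<'E'
from bench import ctrl
import numpy as np
from scipy.spatial.transform import Rotation as Ro
print(Ro.from_rotvec(ctrl.current_ee_rot()).as_matrix().round(3))
E
```

```text
[ 0.6195  0.0891  0.0692 -0.1986]
[[-0.2  0.7  0.3  0.6]
 [-1.8 -3.1  0.2  0.8]
 [ 0.3  0.3  0.7 -0.6]
 [-1.  -2.7 -0.5 -0.3]
 [ 0.4  0.3  0.1 -0.3]
 [ 0.6  0.2  0.1 -0. ]]
free slope [ 0.6201  0.0888  0.0664 -0.1992  0.2481] 0.9656633429526831
kr [0.549 0.038 0.075] [-55.3 -64.4  20.8]
kl [0.543 0.241 0.062] [-102.8  133.8   20.5]
fl [ 93.6 146.9  -1. ]
fr [  95.  -146.6  -17.5]
nl [-92.9 147.   -0.5]
nr [ -93.4 -148.6   -8.9]
yel [ -60.6 -159.6   -2.1]
salt [0.34  0.378 0.045]
beaker [ 0.366 -0.281  0.03 ]
jar [ 0.45  -0.377  0.05 ]
pepper [0.497 0.513 0.04 ]
[[-0.942  0.336 -0.001]
 [ 0.336  0.942 -0.002]
 [ 0.    -0.002 -1.   ]]
```

```bash
cat > w.py <<'E'
import numpy as np
from bench import ctrl
from scipy.spatial.transform import Rotation as Ro
p=np.load("book.npy"); R=Ro.from_euler("ZY",[p[3],-np.radians(15)]).as_matrix(); O=p[:3]
W=lambda b: O+R@(np.array(b,float)/1000)
B=lambda X: R.T@(np.array(X)-O)*1000
def att(z,x):   # tool z and x axes in the book frame -> rotation vector
    z=np.array(z,float)/np.linalg.norm(z); x=np.array(x,float)-np.dot(x,z)*z; x/=np.linalg.norm(x)
    return Ro.from_matrix(R@np.c_[x,np.cross(z,x),z]).as_rotvec()
G=16.5+1   # knob radius + half finger + slack
def kpose(side,th,sg,z=12,gap=0.,fx=1):
    """fingertip behind knob; side=-1 right / +1 left; sg=+1 outward,-1 inward"""
    a=np.array([np.cos(th),side*np.sin(th)]); t=sg*np.array([-np.sin(th),side*np.cos(th)])
    c=np.array([-113,75*side])+58*a-(16.5+gap)*t
    return W([*c,z]),att((0,0,-1),fx*np.r_[t,0])
AL=np.radians(40)
def lpose(phi,back=0,x=8,sx=1,s=17):
    c,n=np.cos(AL),np.sin(AL)
    d=np.array([-np.cos(phi),np.sin(phi)]); nn=np.array([np.sin(phi),np.cos(phi)])
    C=174*d-2*nn+s*np.array([c,-n]) if phi<=AL else (174-s)*d-2*nn
    q=C-9.5*np.array([n,c])-back*nn
    return W([x,*q]),att((0,c,-n),sx*np.array([0,n,c]))
E
python3 - <<'E'
from w import *
f=lambda q: None if q is None else np.round(q,2).tolist()
for fx in (1,-1):
    for th in (-.19,.4,1,1.5): print("R",fx,th,f(ctrl.ik(*kpose(-1,th,1,fx=fx))))
    for th in (1.4,1,.6,.2): print("L",fx,th,f(ctrl.ik(*kpose(1,th,-1,fx=fx))))
    for ph,b in ((0,20),(0,0),(.5,0),(1,0),(1.5,0),(1.8,0)): print("leaf",fx,ph,f(ctrl.ik(*lpose(ph,b,sx=fx))))
E
```

```text
R 1 -0.19 [0.15, 0.45, -0.43, 2.13, 0.71, 0.45, 2.29]
R 1 0.4 [0.13, 0.42, -0.32, 2.14, 0.58, 0.4, 1.88]
R 1 1 [0.09, 0.39, -0.19, 2.2, 0.45, 0.34, 1.45]
R 1 1.5 [0.04, 0.37, -0.11, 2.26, 0.39, 0.28, 1.02]
L 1 1.4 [-1.42, 0.87, 1.12, 2.06, -1.07, 0.67, -1.62]
L 1 1 [0.03, 0.64, -0.74, 1.98, 1.01, 0.73, 2.57]
L 1 0.6 [-0.05, 0.59, -0.59, 1.96, 0.88, 0.66, 2.31]
L 1 0.2 [-0.07, 0.56, -0.5, 1.96, 0.79, 0.61, 2.02]
leaf 1 0 [0.71, 0.87, -0.19, 1.81, -0.98, 0.95, 1.29]
leaf 1 0 [0.61, 0.82, -0.06, 1.83, -1.06, 1.03, 1.32]
leaf 1 0.5 [0.26, 0.68, 0.37, 1.92, -1.23, 1.26, 1.34]
leaf 1 1 [0.12, 0.54, 0.42, 2.0, -1.23, 1.25, 1.24]
leaf 1 1.5 [0.1, 0.44, 0.27, 2.04, -1.24, 1.11, 1.13]
leaf 1 1.8 [0.12, 0.43, 0.13, 2.05, -1.27, 1.0, 1.09]
R -1 -0.19 [-0.27, 0.42, 0.06, 2.14, 0.23, 0.35, -0.43]
R -1 0.4 [-0.25, 0.41, 0.13, 2.16, 0.11, 0.33, -0.83]
R -1 1 [-0.28, 0.39, 0.23, 2.21, -0.05, 0.3, -1.23]
R -1 1.5 [-0.46, 0.4, 0.46, 2.28, -0.42, 0.27, -1.36]
L -1 1.4 [-0.45, 0.51, -0.17, 2.03, 0.6, 0.49, 0.09]
L -1 1 [-0.46, 0.52, -0.12, 1.99, 0.52, 0.5, -0.2]
L -1 0.6 [-0.47, 0.52, -0.06, 1.97, 0.44, 0.49, -0.49]
L -1 0.2 [-0.47, 0.51, -0.0, 1.97, 0.36, 0.48, -0.78]
leaf -1 0 [0.38, 0.87, 0.24, 1.82, -1.25, 1.18, -1.71]
leaf -1 0 [0.38, 0.83, 0.24, 1.84, -1.23, 1.19, -1.73]
leaf -1 0.5 [0.19, 0.7, 0.46, 1.93, -1.26, 1.31, -1.78]
leaf -1 1 [-0.23, 0.7, 0.91, 2.01, -1.4, 1.52, -1.82]
leaf -1 1.5 [-0.23, 0.51, 0.68, 2.05, -1.36, 1.28, -1.95]
leaf -1 1.8 [-0.15, 0.46, 0.46, 2.06, -1.36, 1.13, -2.01]
```

```bash
python3 - <<'E'
from w import *
import cv2
ctrl.command_gripper(0.0,10)
ctrl.movep(*kpose(-1,-.19,1,z=100,gap=12,fx=-1))
c=ctrl.camera("wrist"); cv2.imwrite("pics/wr1.png",c["pixels"][:,:,::-1])
P0,a=kpose(-1,-.19,1,z=13,gap=12,fx=-1)
print(ctrl.current_wrist_force())
print("down",ctrl.move_straight(P0,a,.08,until_force=5),B(ctrl.current_eef_pos()).round(1),ctrl.current_wrist_force().round(2),ctrl.current_t())
c=ctrl.camera("wrist"); cv2.imwrite("pics/wr2.png",c["pixels"][:,:,::-1])
E
```

```text
[-0.06726425 -0.25650295 -0.4400415 ]
down False [-61.  -35.8  13.4] [-0.38 -0.02  0.42] 5.0583
```

View pics/wr2.png

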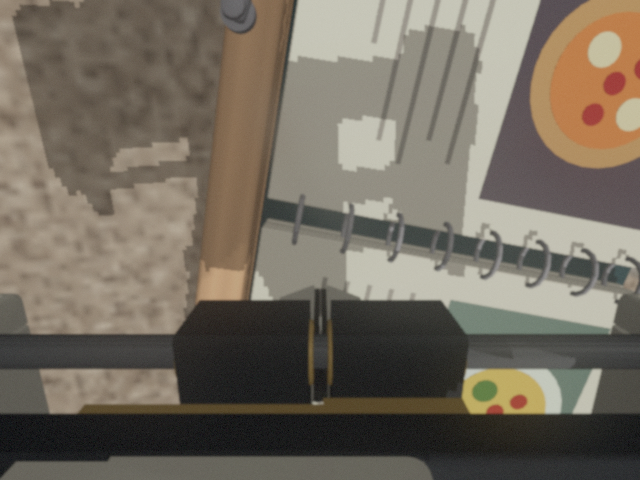

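The closed fingers stand above the right page, beside the rings (the rings run along row ≈220–270). The left screw is at (237,10), and the right knob is hidden behind the fingers. Now I'll push.

```bash
python3 - <<'E'
from w import *
import cv2
for th in (-.19,.1,.4,.7,1.0,1.25,1.48):
    q,a=kpose(-1,th,1,z=13,gap=0,fx=-1)
    h=ctrl.move_straight(q,a,.06,until_force=7)
    print(th,h,B(ctrl.current_eef_pos()).round(1),ctrl.current_wrist_force().round(2),round(ctrl.current_t(),2))
    if h: break
c=ctrl.camera("top"); cv2.imwrite("pics/t2.png",cv2.resize(c["pixels"][135:265,235:408],(798,600),interpolation=cv2.INTER_CUBIC)[:,:,::-1])
E
```

```text
-0.19 False [-58.8 -48.8  13.2] [0.53 0.32 0.69] 5.46
0.1 False [-53.7 -64.2  13. ] [-0.2  -0.33 -0.62] 5.9
0.4 False [-53.3 -81.9  13. ] [-0.05  0.2   0.32] 6.35
0.7 False [-57.9 -99.1  13. ] [0.71 0.4  0.33] 6.8
1.0 False [ -67.5 -114.3   13. ] [-0.32 -0.37  0.91] 7.25
1.25 False [ -78.7 -124.4   13. ] [-0.04  0.39 -0.37] 7.65
1.48 False [ -90.9 -130.8   13. ] [-0.44  0.03 -0.47] 8.03
```

View pics/t2.png

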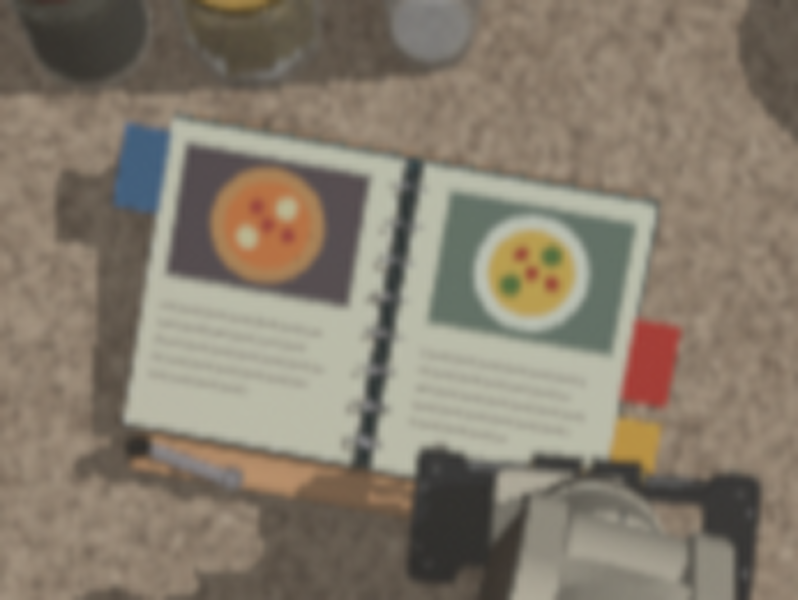

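The page is clear and the right holder is off it. The red tab is at ≈(652,363) in the crop and the left knob at ≈(138,445). I'll nudge the holder slightly further, then retreat and check it.

```bash
python3 - <<'E'
from w import *
import cv2
q,a=kpose(-1,1.53,1,z=13,gap=0,fx=-1); print(ctrl.move_straight(q,a,.05,until_force=7))
q,_=kpose(-1,1.53,1,z=13,gap=8,fx=-1); ctrl.move_straight(q,a,.08)
q,_=kpose(-1,1.53,1,z=110,gap=8,fx=-1); ctrl.move_straight(q,a,.2)
q,a=lpose(0,20); q0=q+R@[0,-.04,.13]
ctrl.movep(q0,a); print(ctrl.current_t(),ctrl.current_joints().round(2))
cs=[ctrl.camera(n)["pixels"] for n in("scene","top")]
z=np.hstack([cv2.resize(cs[0][160:290,258:388],(400,400),interpolation=cv2.INTER_CUBIC),cv2.resize(cs[1][135:265,255:385],(400,400),interpolation=cv2.INTER_CUBIC)])
cv2.imwrite("pics/z3.png",z[:,:,::-1])
E
```

```text
False
11.7417 [ 0.43  0.64  0.29  1.87 -1.09  1.3   1.29]
```

View pics/z3.png

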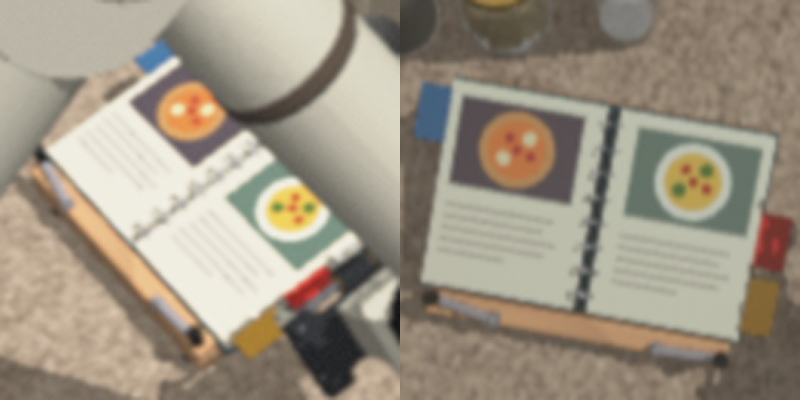

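The right holder now lies along the lip, with its knob at ≈(195,337) in the scene crop and ≈(720,357) in the top crop. The gripper hovers to the right of the red tab. Next I go under the tab and lift.

```bash
python3 - <<'E'
from w import *
import cv2
q,a=lpose(0,20)
pr=lambda n,h:print(n,h,B(ctrl.current_eef_pos()).round(1),ctrl.current_wrist_force().round(2),round(ctrl.current_t(),2))
h=ctrl.move_straight(q+R@[0,-.04,0],a,.1,until_force=6); pr("down",h)
if not h:
    h=ctrl.move_straight(q,a,.06,until_force=4); pr("in",h)
c=ctrl.camera("scene"); d=ctrl.camera("top")
z=np.hstack([cv2.resize(x[0],(400,400),interpolation=cv2.INTER_CUBIC) for x in ((c["pixels"][190:320,288:418],),(d["pixels"][165:265,315:415],))])
cv2.imwrite("pics/z4.png",z[:,:,::-1])
E
```

```text
down False [   8.5 -207.3  -39.6] [ 0.64 -0.44 -0.22] 13.29
in False [   8.  -167.4  -40.3] [-0.05  0.17 -0.53] 14.11
```

View pics/z4.png

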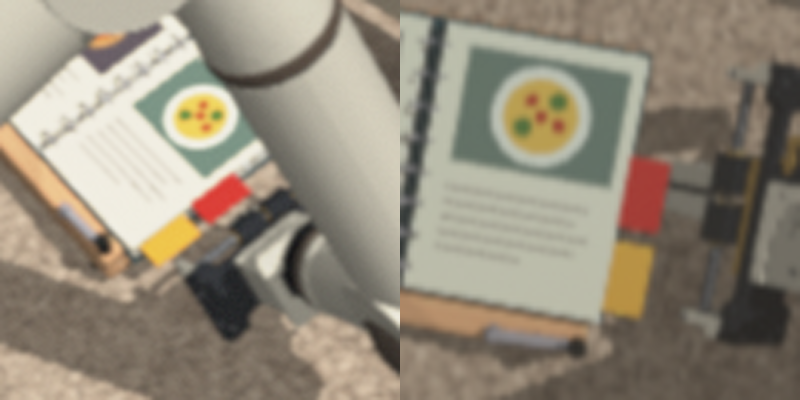

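The fingertip is under the red tab, which is at ≈(645,195) in the crop, and well clear of the yellow one at ≈(628,280). Lift now.

```bash
python3 - <<'E'
from w import *
import cv2
for ph in (0,.15,.35,.6,.85,1.1,1.35,1.55,1.7,1.8):
    q,a=lpose(ph)
    h=ctrl.move_straight(q,a,.08,until_force=9)
    print(ph,h,B(ctrl.current_eef_pos()).round(1),ctrl.current_wrist_force().round(2),round(ctrl.current_t(),2))
    if h: break
ctrl.wait(.6)
c=ctrl.camera("scene"); d=ctrl.camera("top")
z=np.hstack([cv2.resize(x,(400,400),interpolation=cv2.INTER_CUBIC) for x in (c["pixels"][150:290,248:388],d["pixels"][115:265,245:395])])
cv2.imwrite("pics/z5.png",z[:,:,::-1])
E
```

```text
0 False [   8.7 -167.4  -19.4] [ 0.25  0.19 -0.04] 14.61
0.15 False [   8.5 -165.6    6.4] [ 0.48 -0.29  0.58] 15.08
0.35 False [   8.3 -157.1   39.9] [ 0.7  -0.08 -1.36] 15.67
0.6 False [   8.2 -137.7   78.6] [-0.29 -0.3   0.36] 16.36
0.85 False [   8.1 -111.1  109.6] [ 0.16 -1.48  0.15] 17.02
1.1 False [  8.  -78.9 132. ] [-0.59 -0.25 -0.76] 17.66
1.35 False [  8.  -42.2 145.6] [ 0.34 -0.17 -0.35] 18.3
1.55 False [  7.8 -10.8 149.8] [-0.5   0.01 -0.19] 18.84
1.7 False [  7.6  12.9 148.7] [ 0.02  0.43 -0.16] 19.28
1.8 False [  7.6  28.4 146.1] [0.83 0.55 0.02] 19.63
```

View pics/z5.png

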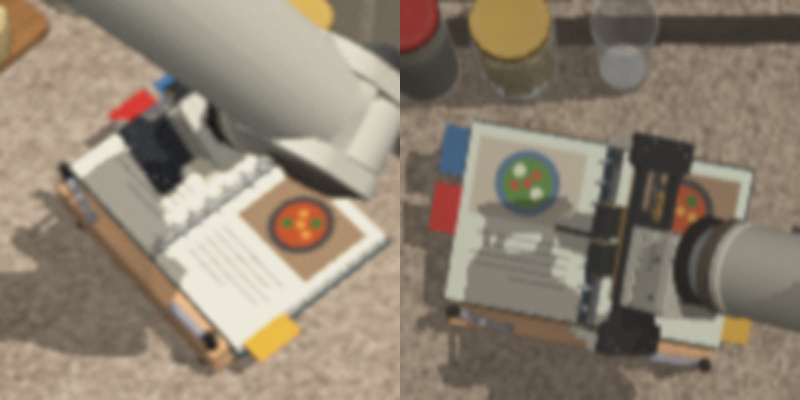

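The red leaf lies on the left, with its tab at ≈(445,207) beside the blue one, and the yellow tab is still on the right at ≈(735,330). Now the left holder.

```bash
python3 - <<'E'
from w import *
import cv2
q=ctrl.current_eef_pos(); ctrl.move_straight(q+R@[0,-.03,.05],None,.15)
ctrl.movep(*kpose(1,1.42,-1,z=110,gap=15,fx=-1))
pr=lambda n,h:print(n,h,B(ctrl.current_eef_pos()).round(1),ctrl.current_wrist_force().round(2),round(ctrl.current_t(),2))
q,a=kpose(1,1.42,-1,z=13,gap=15,fx=-1); h=ctrl.move_straight(q,a,.1,until_force=6); pr("down",h)
if not h:
  for th in (1.42,1.2,.95,.7,.45,.2):
    q,a=kpose(1,th,-1,z=13,fx=-1); h=ctrl.move_straight(q,a,.06,until_force=7); pr(th,h)
    if h: break
  else:
    q,a=kpose(1,.2,-1,z=13,gap=10,fx=-1); ctrl.move_straight(q,a,.08)
    q,a=kpose(1,.2,-1,z=130,gap=10,fx=-1); ctrl.move_straight(q,a,.15)
    ctrl.movep(q+[-.12,.12,.1],a); pr("out",0)
c=ctrl.camera("scene"); d=ctrl.camera("top")
z=np.hstack([cv2.resize(x,(400,400),interpolation=cv2.INTER_CUBIC) for x in (c["pixels"][150:290,248:388],d["pixels"][115:265,245:395])])
cv2.imwrite("pics/z6.png",z[:,:,::-1])
E
```

```text
down False [-135.1  137.5   13.5] [ 0.66 -0.09  0.08] 23.3
1.42 False [-119.6  134.7   13.3] [-0.74 -0.02 -0.77] 23.7
1.2 False [-107.6  134.9   12.9] [-0.36  0.4   0.17] 24.07
0.95 False [-93.3 131.7  12.9] [-0.15  0.86 -0.41] 24.47
0.7 False [-79.9 124.9  12.9] [-0.38  0.49 -0.11] 24.87
0.45 False [-68.6 115.2  12.9] [0.42 0.54 0.03] 25.27
0.2 False [-60. 103.  13.] [-0.29  0.35  0.08] 25.67
out 0 [-171.6  205.2  262. ] [-0.22 -0.46  0.1 ] 27.68
```

View pics/z6.png

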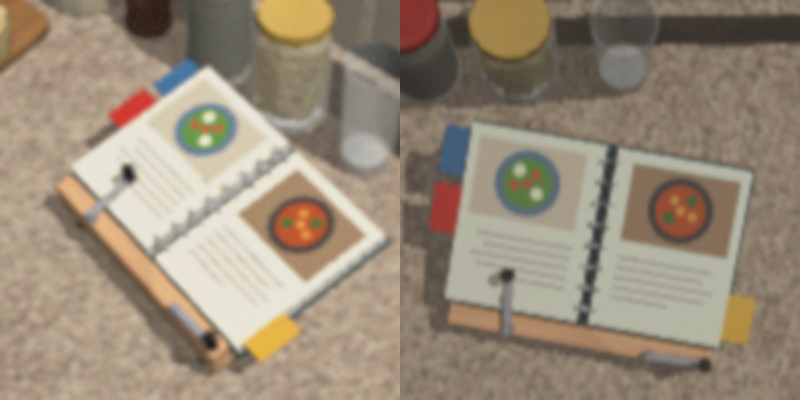

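The left holder is over the turned leaf, with its knob at ≈(505,275). The right holder is along the lip at ≈(703,363), the yellow leaf is still on the right, and the arm is clear. Handing in.

```bash
python3 -c "
from bench import ctrl
print(ctrl.finish_job())"
```

```text
the job is handed in; nothing more can be done
None
```

The job is handed in: in the last pictures the red-tab leaf lay flat on the left under the left holder, the right holder was aside along the lip, and the yellow-tab leaf was still on the right; I saw no bystander disturbed but did not re-measure them, and the hand-in call returned no verdict.

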